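Charge the finishing bowl and hold the run key

ROBOT

A 6-joint arm with a two-finger parallel gripper is mounted at the origin on the work surface. World frame = base frame: x ahead of the robot, y to its left, z up, the work surface at z = 0. Lengths are in m, angles in rad, forces in N, time in s.
With the tool pointing down it reaches from about 0.35 to 0.775 m from the base axis. Payload 5.5 kg.
Tool frame: the origin (TCP) lies between the finger pads; the fingertips stand 19 mm ahead of it and the grasp point (between the pads) is the TCP; y points along the fingers, x is the direction in which the jaws open and shut, and the axes are right-handed (so a half turn about y gives the same grasp; the last joint's range is limited). The gripper opens to 85 mm and grips with 20 to 120 N. Pads are 22 mm wide; open, the fingers measure 114 mm over their backs; the gripper's body (76 mm by 85 mm) begins 54 mm behind the grasp point. The pads swing forward as they close: fully open they stand 13 mm farther back than shut.
Start: joints at [1.2, 0.313, 0.046, 1.304, 0, 1.431], TCP at [0.132, 0.56, 0.25] pointing down, gripper open.
Joint ranges: [-2.76, 2.76], [-0.86, 1.69], [-1.03, 1.26], [-2.2, 2.34], [-1.47, 1.5], [-3.14, 3.14]. Speed limits (rad/s): [2.57, 2.57, 3.14, 3.14, 3.14, 3.14].

INTERFACE

Orientations are given as a rotation vector (axis times angle).
In Python, from plant import ctrl gives the robot as it stands. Calls block until the motion is done:
- ctrl.goto(position, orientation): joint-space move of the TCP to a pose.
- ctrl.line_to(position, attitude=None, rate=0.15): straight line of the TCP; attitude=None keeps the orientation; rate is the mean speed in m/s.
- ctrl.movej(angles): joint-space move.
- ctrl.move_gripper(opening, strength=None): finger opening in m; strength is the grip in N (None keeps the last); returns when the fingers have stopped.
- ctrl.wait(seconds).
- ctrl.solve_ik(position, orientation): joint angles nearest the present ones, or None.
- ctrl.snapshot(name): name is "side" or "top" or "wrist"; returns a dict with "frame" (480x640x3 uint8, red, green, blue), "fx", "fy", "cx", "cy" (pixels), "extrinsics" (4x4, takes a point from world to camera coordinates). Camera axes: x right, y up, looking along -z (the intrinsics and any distortion apply to the point x, -y, -z); pixel columns grow to the right and rows downward; lengths in m; the calibration is good to about 2 mm. A picture is of the moment at which its call begins. There is no depth.
A pose or a line that the arm cannot do raises ctrl.IKError and nothing moves.
- ctrl.job_done(): hands the job in, once; it reports no verdict.
Readings, each from a call of its own:
- ctrl.current_time(): time.
- ctrl.current_joints(): joint angles.
- ctrl.current_dq(): joint speeds.
- ctrl.current_tau(): joint torques, N m.
- ctrl.current_tcp_pos(): TCP position.
- ctrl.current_eef_rot(): TCP orientation.
- ctrl.current_wrist_force(): force on the tool from outside, world axes, zero at the start.
- ctrl.current_torque(): the same for the moment, N m.
- ctrl.current_opening(): finger opening in m.
Only numpy, scipy, OpenCV 4.12 (cv2) and the standard library are available. Lean on these libraries where they do the work, as an engineer would, in place of code of your own. Each camera call takes 0.05 s, during which the arm holds its last target. There are 200 camera calls.

TASK

Swing the steel cup over by its barrel handle so that all six ceramic chips drop into the white bowl, then stand the cup upright again. Then take the flat-bowed key from the wooden block, push it fully home into the lock of the switch box past its sticky pins, turn it clockwise a quarter turn as far as it goes, and finish while still gripping it there: the lock springs back if let go. Leave the round-headed spare key, the jar, the lap and the black tray where they are.

Things in the scene. Friction and masses are not known exactly. Their poses are not given: they have to be found in the camera images.
- machine: finishing bowl with tipping cup, fixed. Origin on the bench below the cup's pivot; x points from the barrel handle towards the bowl, z up; the pivot axis is along y. White bowl 180 mm across, rim 75 mm high, centred 45 mm ahead (+x). Two grey posts 150 mm high, 30 by 14 mm, 92 mm either side (y), carry the cup
- pivot (a point): centre of the cup's trunnion axis, 140 mm above the bench; axes as machine. The barrel handle swings about it at 95 mm radius: at cup angle a the barrel is at (-95 cos a, 0, 95 sin a) mm in these axes, over the top towards the bowl
- bowl (a point): centre of the bowl's inner floor, 22 mm above the bench; the floor is about 70 mm in radius inside, the mouth 85 mm
- handle (a point): centre of the black barrel handle: a cylinder 24 mm in diameter and 28 mm long with flat ends, its axis along the machine's y, spinning freely on the end of an 8 mm rod out of the cup's wall on the side away from the bowl. Moves with the cup. Pinch it from above on its flat ends (across y); the rod then swings while barrel and tool keep pointing down
- cup (a joint): angle of the steel cup (84 mm across the mouth, 60 mm high, mouth 25 mm above the pivot) in rad: 0 = upright against its stop, grows as the barrel is swung up and over towards the bowl, stop at 2.3. Stiff hinge (about 0.1 N m): it stays where it is left. All chips slide out only beyond about 2 rad
- key: the switch's key, standing bow up in the wooden block. Origin at the blade's tip, z up. Steel blade 4 mm thick (x), 10 mm wide (y), 26 mm long, tip slightly narrowed; black flat rectangular bow 9 mm thick (x), 28 mm wide (y), from 26 to 62 mm above the tip; the bow's underside is the shoulder. Half a turn about z makes no difference. About 30 g
- key_grip (a point): where to pinch the key, in the bow on its axis, 52 mm above the blade's tip (26 mm above the shoulder); pinch across the key's x axis
- keyblock: fixed wooden block, 50 (x) by 120 (y) by 36 mm high, two slots 35 mm either side of its centre along y; one holds the key, the other the spare. The keys stand with their shoulders on its top, blades 26 mm deep, so blade tips are 10 mm above the bench. Origin under its centre
- spare: another key that does not fit, with a round black knob head 24 mm in diameter and 36 mm high; stands in the other slot of the block. Leave it. Origin at the tip of its stem
- box: grey key-switch box, fixed, 110 by 110 by 58 mm high, with the lock cylinder upright in the middle of its top. Origin under its centre
- keyway (a point): centre of the keyway's mouth in the lock cylinder's face, 64 mm above the bench, z up; turns with the cylinder. Slot 5.4 (x) by 11.4 mm (y), chamfered 2 mm, straight down: key's y along its y. Two sprung pins 10 and 17 mm down resist with up to some 10 N: press or wiggle a few degrees. Home: shoulder on the face, tip 26 mm down. Collar 52 mm across, level with the face
- plug (a joint): turn of the lock cylinder in rad: 0 at rest, grows clockwise seen from above, stop at 1.45 (a quarter turn). A spring (about 0.12 N m at the stop) turns it back when let go. The blade has about 0.2 rad of play in it, so the fingers must turn about 1.6 to 1.7
- jar: bystander: closed jar, 60 mm across, 65 mm high
- lap: bystander: brass polishing lap, 60 mm across, 34 mm high
- tray: bystander: flat black perforated tray, 90 by 130 by 10 mm
- chip0: one of six loose ceramic chips, about 12 mm in each direction, lying in the cup at the start; origin at the middle of one end face, turns with the chip
- chip1: one of six loose ceramic chips, about 12 mm in each direction, lying in the cup at the start; origin at the middle of one end face, turns with the chip
- chip2: one of six loose ceramic chips, about 12 mm in each direction, lying in the cup at the start; origin at the middle of one end face, turns with the chip
- chip3: one of six loose ceramic chips, about 12 mm in each direction, lying in the cup at the start; origin at the middle of one end face, turns with the chip
- chip4: one of six loose ceramic chips, about 12 mm in each direction, lying in the cup at the start; origin at the middle of one end face, turns with the chip
- chip5: one of six loose ceramic chips, about 12 mm in each direction, lying in the cup at the start; origin at the middle of one end face, turns with the chip
There are look-alikes about, which are no part of the job. What is shaped like the box but pink is not meant.

How it is judged:
On the way, in this order (a step that is already met when the one before it is completed fails the run):
1. all six chips lie in the bowl (horizontal distance between each of chip0, chip1, chip2, chip3, chip4, chip5 and bowl below 0.088 m and height (world z) of chip0 between 0.015 and 0.07 m and height (world z) of chip1 between 0.015 and 0.07 m and height (world z) of chip2 between 0.015 and 0.07 m and height (world z) of chip3 between 0.015 and 0.07 m and height (world z) of chip4 between 0.015 and 0.07 m and height (world z) of chip5 between 0.015 and 0.07 m), for 0.2 s.
2. the cup stands upright again (value of joint cup below 0.15 rad), for 0.2 s.
3. the key is fully home in the lock, not yet turned (z of key in the frame of keyway below -0.0225 m and horizontal distance between key and keyway below 0.005 m and angle between key's own z axis and vertical below 0.15 rad and value of joint plug below 0.5 rad), for 0.1 s.
At the end, for the whole second after the job is handed in: All six chips in the bowl (within 88 mm of its centre, 15 to 70 mm above the bench), cup within 0.15 rad of upright, key upright in the lock with its tip at least 22.5 mm below the face, cylinder turned more than 1.2 rad, and the fingers still gripping the key with more than 2 N (all of step 1 and value of joint cup below 0.15 rad and z of key in the frame of keyway below -0.0225 m and horizontal distance between key and keyway below 0.005 m and angle between key's own z axis and vertical below 0.15 rad and value of joint plug above 1.2 rad and contact force between the fingers and key above 2 N); the arm keeps its last pose, push and grip.
It fails at once if the jar is moved more than 30 mm (distance of jar from where it was at the start of the episode above 0.03 m).
It fails at once if the lap is moved more than 30 mm (distance of lap from where it was at the start of the episode above 0.03 m).
It fails at once if the tray is moved more than 30 mm (distance of tray from where it was at the start of the episode above 0.03 m).
It fails at once if the spare is moved more than 25 mm (distance of spare from where it was at the start of the episode above 0.025 m).
It also fails if it takes over 64 s, if anything falls off the work surface, if the arm or the gripper's body presses on something with over 40 N, if the wrist force passes 120 N, or if a joint passes its speed limit or range.

## Working session

There is one attempt and no reset: what is moved stays moved. The work goes in short steps, each a Python script; the robot and the scene stay as the last script left them, time stands still between calls to the robot, and variables do not carry over. Pictures are saved under pics/ and viewed, about 8 in all and at most 12, crops included, and the job is handed in when it is done.

```bash
mkdir -p pics; ls
cat > h.py <<'E'
import numpy as np, cv2
from plant import ctrl
def snap(n,f):
    s=ctrl.snapshot(n); cv2.imwrite('pics/'+f+'.png',s['frame'][:,:,::-1]); 
    np.savez('pics/'+f+'.npz',**{k:v for k,v in s.items()}); return s
def ray(s,u,v):
    E=np.array(s['extrinsics']); R=E[:3,:3]; t=E[:3,3]
    d=R.T@np.array([(u-s['cx'])/s['fx'],-(v-s['cy'])/s['fy'],-1.]); return -R.T@t,d
def at(s,u,v,z):
    o,d=ray(s,u,v); return o+d*(z-o[2])/d[2]
def proj(s,p):
    E=np.array(s['extrinsics']); c=E[:3,:3]@np.array(p)+E[:3,3]
    return np.array([s['cx']+s['fx']*c[0]/-c[2], s['cy']+s['fy']*-c[1]/-c[2]])
E
python3 - <<'E'
from h import *
for n in ('top','side'):
    s=snap(n,n+'0'); print(n,s.keys(),s['fx'],s['cx'],s['cy'],np.round(s['extrinsics'],3).tolist())
print(ctrl.current_time(),ctrl.current_eef_rot(),ctrl.current_opening())
E
```

```text
pics
top dict_keys(['frame', 'fx', 'fy', 'cx', 'cy', 'extrinsics']) 603.7930342235055 318.67896631731065 238.89629405322628 [[-0.04, -0.999, -0.003, -0.027], [0.979, -0.04, 0.202, -0.536], [-0.202, 0.006, 0.979, -1.152], [0.0, 0.0, 0.0, 1.0]]
side dict_keys(['frame', 'fx', 'fy', 'cx', 'cy', 'extrinsics']) 551.4204578277214 316.50155538563416 232.88088012194223 [[-0.97, -0.243, 0.008, 0.474], [0.181, -0.702, 0.689, -0.205], [-0.162, 0.67, 0.725, -1.141], [0.0, 0.0, 0.0, 1.0]]
0.1 [-1.31040091 -1.03650903  1.03884989] 0.08544634854505014
```

View pics/top0.png

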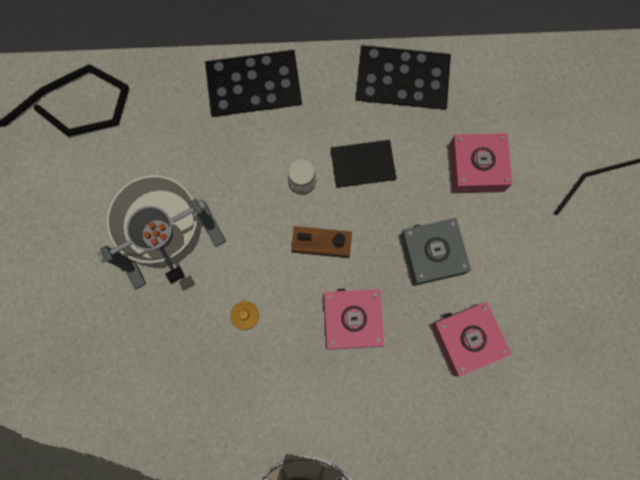

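View pics/side0.png

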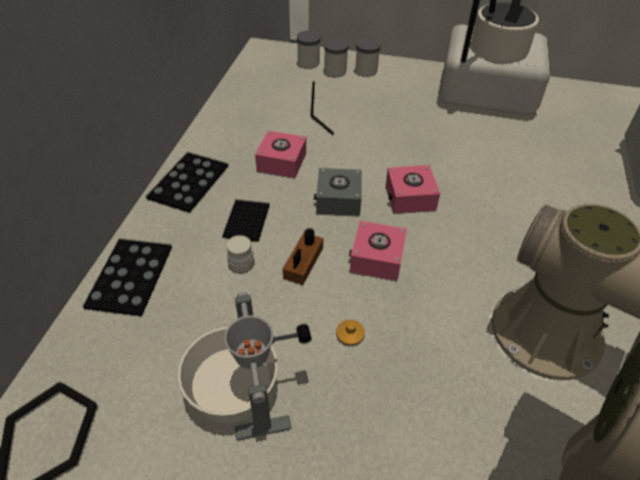

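Top view: the machine is at (150,220) with its barrel at (175,274). The flat-bowed key is at (304,237) and the round spare at (339,240). Boxes are grey (435,250) and pink (481,160), (354,318) and (473,340). The jar is at (302,176), the lap at (245,315) and the tray at (363,163). I choose the grey box and the flat bow, and check both in enlarged crops.

Run:
```python
import cv2,numpy as np
t=cv2.imread('pics/top0.png')
def c(x,y,w,h,k): return cv2.resize(t[y:y+h,x:x+w],(w*k,h*k),interpolation=cv2.INTER_CUBIC)
def grid(im,x,y,k,st):
    h,w=im.shape[:2]
    for i in range(0,w//k,st): cv2.putText(im,str(x+i),(i*k,8),0,.3,(0,255,255)); im[::4,i*k]=(0,255,255)
    for i in range(0,h//k,st): cv2.putText(im,str(y+i),(0,i*k+8),0,.3,(0,255,255)); im[i*k,::4]=(0,255,255)
    return im
a=grid(c(95,165,140,130,4),95,165,4,10)
b=grid(c(282,215,80,48,3),282,215,3,10)
d=grid(c(395,210,80,80,3),395,210,3,10)
o=np.zeros((600,800,3),np.uint8); o[:520,:560]=a; o[:144,560:800]=b; o[150:390,560:800]=d
cv2.imwrite('pics/crop1.png',o)
```

```text
(no output)
```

View pics/crop1.png

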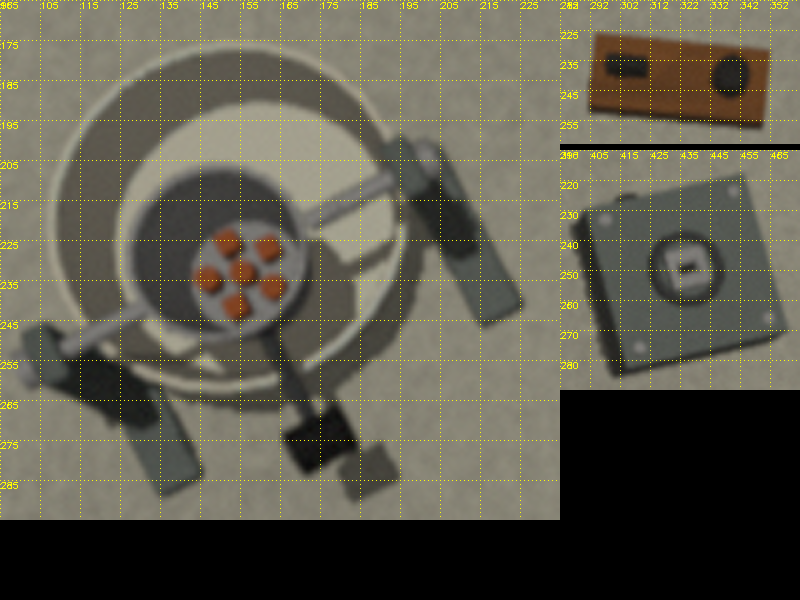

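Run:
```python
from h import *
s=dict(np.load('pics/top0.npz'))
f=lambda u,v,z:np.round(at(s,u,v,z),4)
b=[f(*p,.075) for p in((108,220),(152,176.5),(197,220),(152,263))]
print('rim',b,'c?',(b[0]+b[2])/2,(b[1]+b[3])/2)
hd=f(175,274.5,.14); print('handle(top at .152)',f(175,273.5,.15),hd)
pl=f(101.5,252,.15);pr=f(196.5,206,.15);print('posts',pl,pr,np.linalg.norm(pl-pr),(pl+pr)/2)
k=f(304,237,.072);sp=f(338.7,240.3,.072);print('key',k,'spare',sp,np.linalg.norm(k-sp),np.arctan2(*(sp-k)[1::-1]))
c=[f(*p,.058) for p in((402.3,230),(456.3,217.7),(470.7,270),(415,285.7))]
print('box',np.mean(c,0),[np.linalg.norm(c[i]-c[i-1]) for i in range(4)],[np.arctan2(*(c[i]-c[i-1])[1::-1]) for i in range(4)],'kw',f(437.7,249,.064))
```

```text
rim [array([0.5857, 0.3666, 0.075 ]), array([0.672 , 0.2809, 0.075 ]), array([0.5784, 0.1905, 0.075 ]), array([0.4958, 0.2782, 0.075 ])] c? [0.58205 0.27855 0.075  ] [0.5839  0.27955 0.075  ]
handle(top at .152) [0.4615 0.2155 0.15  ] [0.4613 0.2178 0.14  ]
posts [0.5068 0.3503 0.15  ] [0.5867 0.1765 0.15  ] 0.19128630374389066 [0.54675 0.2634  0.15   ]
key [ 0.5361 -0.0196  0.072 ] spare [ 0.5267 -0.0876  0.072 ] 0.06864663138129942 -1.7081610679751946
box [ 0.5008  -0.28015  0.058  ] [np.float64(0.1140049560326217), np.float64(0.11185101698241284), np.float64(0.1086105427663448), np.float64(0.11501812900582238)] [np.float64(0.1514489288384634), np.float64(-1.3837458301138368), np.float64(-2.963880301805841), np.float64(1.8041770283208594)] kw [ 0.5028 -0.2824  0.064 ]
```

```bash
cat >> h.py <<'E'
from scipy.spatial.transform import Rotation as Ro
def down(yaw):  # jaw (tool x) along world yaw, fingers down
    x=np.array([np.cos(yaw),np.sin(yaw),0]); y=np.array([0,0,-1.]); return Ro.from_matrix(np.c_[x,y,np.cross(x,y)]).as_rotvec()
E
python3 - <<'E'
from h import *
for y in (.45+np.pi/2,.45-np.pi/2):
    print('handle',y,np.round(ctrl.solve_ik([.461,.217,.28],down(y)),2))
for y in (-.13,-.13+np.pi): print('key',np.round(ctrl.solve_ik([.536,-.02,.2],down(y)),2))
for y in np.arange(-3,3.2,.5): 
    q=ctrl.solve_ik([.502,-.282,.15],down(y)); print('box',round(y,2),None if q is None else np.round(q,2))
q0=ctrl.current_joints()
r=down(.45-np.pi/2) 
q1=ctrl.solve_ik([.461,.217,.28],down(.45-np.pi/2));q2=ctrl.solve_ik([.461,.217,.28],down(.45+np.pi/2))
y=.45-np.pi/2 if abs(q1[5])<abs(q2[5]) else .45+np.pi/2
ctrl.goto([.461,.217,.28],down(y)); print(y,ctrl.current_time())
s=snap('wrist','w1'); print(np.round(s['extrinsics'],3).tolist(),proj(s,[.4613,.2165,.14]))
E
```

```text
handle 2.0207963267948967 [ 0.28  0.18 -0.06  1.33  0.   -0.17]
handle -1.1207963267948966 [ 0.28  0.18 -0.06  1.33  0.    2.97]
key [-0.19  0.26 -0.15  1.16  0.    1.51]
key [-0.19  0.26 -0.15  1.16  0.   -1.63]
box -3.0 [-0.65  0.36 -0.13  1.07  0.   -2.36]
box -2.5 [-0.65  0.36 -0.13  1.07  0.   -2.86]
box -2.0 [-0.65  0.36 -0.13  1.07  0.    2.92]
box -1.5 [-0.65  0.36 -0.13  1.07 -0.    2.42]
box -1.0 [-0.65  0.36 -0.13  1.07  0.    1.92]
box -0.5 [-0.65  0.36 -0.13  1.07  0.    1.42]
box 0.0 [-0.65  0.36 -0.13  1.07  0.    0.92]
box 0.5 [-0.65  0.36 -0.13  1.07  0.    0.42]
box 1.0 [-0.65  0.36 -0.13  1.07  0.   -0.08]
box 1.5 [-0.65  0.36 -0.13  1.07  0.   -0.58]
box 2.0 [-0.65  0.36 -0.13  1.07  0.   -1.08]
box 2.5 [-0.65  0.36 -0.13  1.07  0.   -1.58]
box 3.0 [-0.65  0.36 -0.13  1.07  0.   -2.08]
2.0207963267948967 1.8417
[[-0.435, 0.9, 0.0, 0.005], [-0.859, -0.415, -0.298, 0.533], [-0.268, -0.13, 0.955, -0.256], [0.0, 0.0, 0.0, 1.0]] [315.96367887 232.10972739]
```

View pics/w1.png

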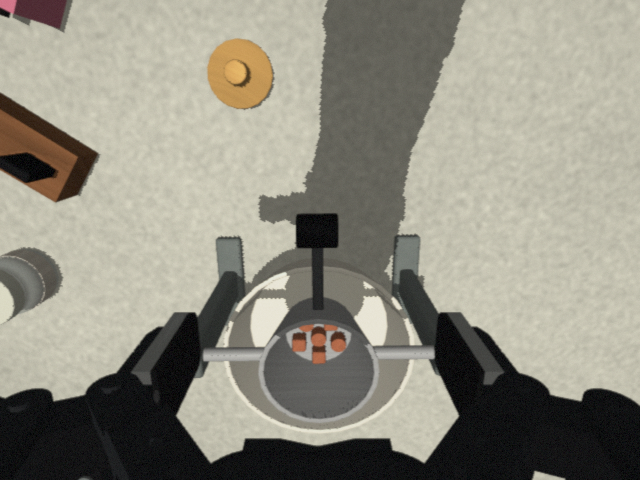

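The wrist view shows the barrel centred at (317,231), the trunnion centre at (319,353) level across both posts, the rod straight, and six chips in the cup.

Run:
```python
from h import *
s=dict(np.load('pics/w1.npz'))
# barrel silhouette centroid from image
g=s['frame'].max(2)[195:262,285:350]<25
n,l,st,c=cv2.connectedComponentsWithStats(g.astype(np.uint8)); print(st[1:]+np.array([285,195,0,0,0]))
H=at(s,317,231,.14);L=at(s,204,354,.14);R=at(s,434,353,.14);P=(L+R)/2
print(H,P,np.linalg.norm(H-P),L,R,np.linalg.norm(L-R)); d=P-H;e=L-R
print('yaw',np.arctan2(d[1],d[0]),np.arctan2(e[1],e[0])+np.pi/2, np.arctan2(e[1],e[0])-np.pi/2)
```

```text
[[ 297  214   41   34 1310]]
[0.46029345 0.21679075 0.14      ] [0.54509507 0.25939046 0.14      ] 0.09490021511263687 [0.58272153 0.18250172 0.14      ] [0.50746861 0.3362792  0.14      ] 0.1712031443872994
yaw 0.4655221761831753 0.4551013941570665 -2.6864912594327266
```

```bash
cat >> h.py <<'E'
YM=.460; P=np.array([.5451,.2594,.14]); P=P; RM=.095
def barrel(a): return P+RM*np.array([-np.cos(a)*np.cos(YM),-np.cos(a)*np.sin(YM),np.sin(a)])
E
python3 - <<'E'
from h import *
r=down(YM+np.pi/2); F=lambda: np.round(ctrl.current_wrist_force(),1)
for a in np.arange(0,2.3,.2): assert ctrl.solve_ik(barrel(a),r) is not None
ctrl.goto(barrel(0)+[0,0,.06],r); ctrl.line_to(barrel(0),rate=.1); print(F())
print(ctrl.move_gripper(.02,40),ctrl.current_opening(),F(),ctrl.current_tcp_pos(),ctrl.current_time())
for a in np.arange(.15,2.251,.15):
    ctrl.line_to(barrel(a),rate=.08)
    if np.linalg.norm(ctrl.current_wrist_force())>25: print(a,F())
print(ctrl.current_tcp_pos()-barrel(2.25),F(),ctrl.current_time(),ctrl.current_opening())
ctrl.wait(.5); snap('side','s1'); i=cv2.imread('pics/s1.png')[260:440,150:350]; cv2.imwrite('pics/s1c.png',cv2.resize(i,None,fx=3,fy=3,interpolation=2))
E
```

```text
[0.1 0.4 0.4]
False 0.027309042950553447 [-0.4 -2.1  3.1] [0.46022304 0.21701999 0.14036718] 3.6167
[ 0.00110985  0.00064702 -0.00054951] [4.1 0.  4. ] 8.4917 0.02743876608549656
```

View pics/s1c.png

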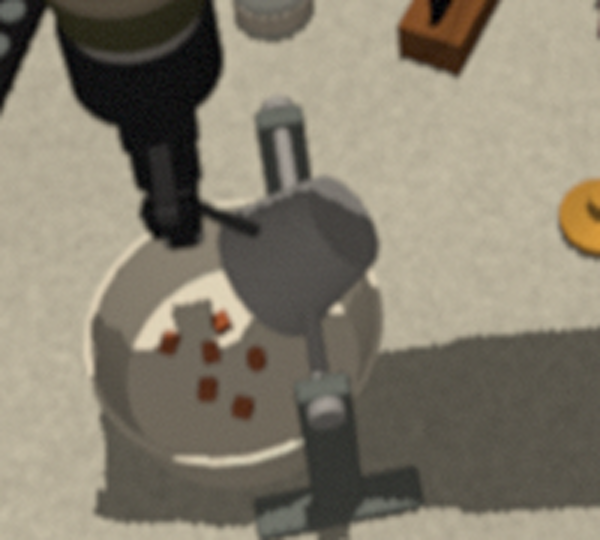

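All six chips (crop: about (221,321), (169,342), (210,352), (257,358), (207,389), (242,407)) lie in the bowl. I'll swing the cup back, then look at the key and the keyway from near.

Run:
```python
from h import *
F=lambda: np.round(ctrl.current_wrist_force(),1)
for a in np.arange(2.1,-.01,-.15): ctrl.line_to(barrel(max(a,0)),rate=.1)
ctrl.line_to(barrel(-.01),rate=.05); print(F(),ctrl.current_time())
ctrl.move_gripper(.08); ctrl.line_to(barrel(0)+[0,0,.09],rate=.2)
snap('side','s2')
ctrl.goto([.52,-.02,.20],down(-.13)); print(ctrl.current_time()); k=snap('wrist','wk')
ctrl.goto([.485,-.28,.20],down(.19)); print(ctrl.current_time()); b=snap('wrist','wb')
pk=proj(k,[.536,-.0196,.072]); pb=proj(b,[.502,-.282,.064]); print(pk,pb)
def c(f,p,k,w=130):
    i=cv2.imread(f'pics/{f}.png'); x,y=int(np.clip(p[0]-w/2,0,640-w)),int(np.clip(p[1]-w/2,0,480-w)); print(f,x,y)
    o=cv2.resize(i[y:y+w,x:x+w],None,fx=k,fy=k,interpolation=cv2.INTER_CUBIC)
    for j in range(0,w,10):
        cv2.putText(o,str(x+j),(j*k,8),0,.3,(0,255,255)); cv2.putText(o,str(y+j),(0,j*k+8),0,.3,(0,255,255)); o[::6,j*k]=(0,255,255); o[j*k,::6]=(0,255,255)
    return o
o=np.hstack([c('wk',pk,3),c('wb',pb,3)]); side=cv2.resize(cv2.imread('pics/s2.png')[280:410,170:340],None,fx=1.5,fy=1.5)
z=np.zeros((200,o.shape[1],3),np.uint8); z[:195,:255]=side; cv2.imwrite('pics/kk.png',np.vstack([o,z]))
```

```text
[-2.3 -4.7 11.7] 13.6667
16.375
17.45
[342.75257747 232.60124581] [341.53302652 241.00475204]
wk 277 167
wb 276 176
```

View pics/kk.png

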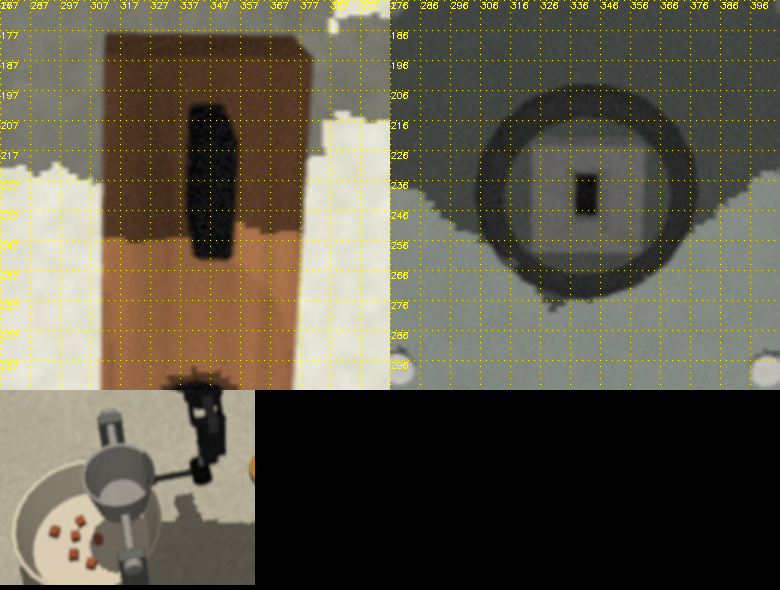

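Cup empty and upright, chips still in the bowl. The flat bow is centred near (348,227) in the key view; the slot is at (341,240) in the grey-box view, with long axis vertical. Now fit both precisely.

Run:
```python
from h import *
from scipy.optimize import minimize
def rect(cx,cy,yaw,wx,wy,z):
    R=np.array([[np.cos(yaw),-np.sin(yaw)],[np.sin(yaw),np.cos(yaw)]])
    return [np.r_[np.array([cx,cy])+R@np.array([a*wx/2,b*wy/2]),z] for a,b in((1,1),(1,-1),(-1,-1),(-1,1))]
def comp(s,thr,seed):
    g=cv2.GaussianBlur(s['frame'].max(2),(0,0),.5); m=(g<thr).astype(np.uint8); n,l,st,c=cv2.connectedComponentsWithStats(m)
    k=l[seed[1],seed[0]]; print(st[k],c[k]); return l==k
def fit(s,m,zs,wx,wy,x0):
    K=4; x,y,w,h=cv2.boundingRect(m.astype(np.uint8)); x-=15;y-=15;w+=30;h+=30
    M=cv2.resize(m[y:y+h,x:x+w].astype(np.float32),None,fx=K,fy=K,interpolation=1)
    def cost(p):
        pts=np.array([proj(s,q) for z in zs for q in rect(*p[:3],wx,wy,z)]); pts=((pts-[x,y]+.5)*K*16).astype(np.int32)
        o=np.zeros(M.shape,np.uint8); cv2.fillConvexPoly(o,cv2.convexHull(pts),1,lineType=8,shift=4)
        return np.abs(cv2.GaussianBlur(o.astype(np.float32),(0,0),3)-M).sum()/M.sum()
    best=min((minimize(cost,np.array(x0)+[0,0,d],method='Nelder-Mead',options=dict(initial_simplex=np.array(x0)+[0,0,d]+np.array([[0,0,0],[.006,0,0],[0,.006,0],[0,0,.1]]))) for d in(-.1,0,.1)),key=lambda r:r.fun)
    print(np.round(best.x,4),best.fun)
k=dict(np.load('pics/wk.npz')); b=dict(np.load('pics/wb.npz'))
fit(k,comp(k,25,(348,222)),(.036,.072),.009,.028,[.536,-.02,-.137])
m=comp(b,40,(341,240)); 
fit(b,m,(.064,),.0054,.0105,[.502,-.282,.19])
# slot via plane back-projection, and collar ring centre
ys,xs=np.nonzero(m); q=np.array([at(b,u,v,.064)[:2] for u,v in zip(xs,ys)]); r=cv2.minAreaRect((q*1e4).astype(np.float32)); print('slot',q.mean(0),r)
g=b['frame'].max(2); e=[]
ring=comp(b,58,(308,240)) if g[240,308]<58 else None
if ring is not None:
    c,_=cv2.findContours(ring.astype(np.uint8),0,1); c=max(c,key=len)[:,0]; q=np.array([at(b,u,v,.064)[:2] for u,v in c]); print('ring',cv2.minEnclosingCircle((q*1e4).astype(np.float32)))
```

```text
[340 202  15  50 659] [346.84066768 226.68588771]
[ 0.5393 -0.0201 -0.0557] 0.28056105971336365
[338 235   7  12  79] [341.03797468 240.5443038 ]
[ 0.5017 -0.2824  0.1902] 0.5846467018127441
slot [ 0.50160879 -0.28175266] ((5015.86572265625, -2817.3544921875), (40.299861907958984, 77.60773468017578), 11.776866912841797)
[ 304  204   75   71 1884] [340.56422505 235.85191083]
ring ((5015.142578125, -2813.847412109375), 251.3994140625)
```

Run:
```python
from h import *
k=dict(np.load('pics/wk.npz')); i=k['frame'][:,:,::-1][185:275,285:405]
E=k['extrinsics']; print('cam',-E[:3,:3].T@E[:3,3])
def draw(o,x,y,yaw,wx,wy,z,col):
    c,s=np.cos(yaw),np.sin(yaw)
    p=[proj(k,[x+c*a*wx/2-s*b*wy/2,y+s*a*wx/2+c*b*wy/2,z]) for a,b in((1,1),(1,-1),(-1,-1),(-1,1))]
    cv2.polylines(o,[((np.array(p)-[285,185]+.5)*5).astype(np.int32)],True,col,1)
base=cv2.convertScaleAbs(cv2.resize(i,None,fx=5,fy=5,interpolation=2),alpha=1.6,beta=20); o=base.copy()
draw(o,.5393,-.0201,-.0557,.009,.028,.072,(0,255,0));draw(o,.5393,-.0201,-.0557,.009,.028,.036,(0,255,255))
d=np.array([.5393-.0*1,-.0201])  # block centre 35 mm down its -y
yb=-.137; c=d+35e-3*np.array([np.sin(yb),-np.cos(yb)]); draw(o,*c,yb,.05,.12,.036,(255,0,255))
draw(o,.5375,-.0201,-.137,.009,.028,.072,(255,255,0))
cv2.imwrite('pics/ov.png',o)
```

```text
cam [0.52936465 0.05537923 0.32249788]
```

View pics/ov.png

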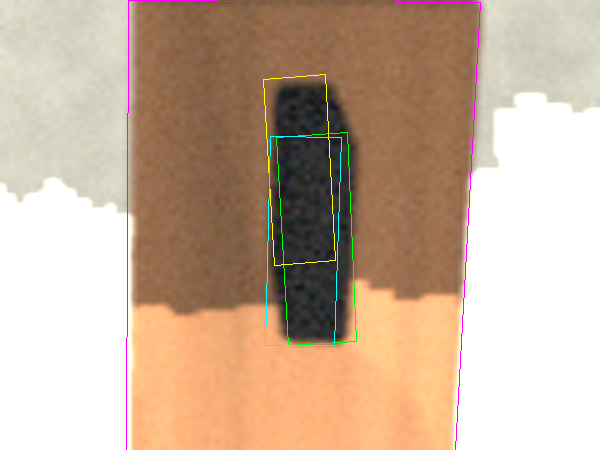

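The block outline matches the image closely (centre, yaw −0.137) and puts the slot at about (0.5394, −0.0198), agreeing with the bow. Grasp now: close gently, check the side force for off-centre, then grip firmly and lift.

Run:
```python
from h import *
F=lambda: np.round(ctrl.current_wrist_force(),2)
r=down(-.125); K=np.array([.5394,-.0198,.062])
ctrl.move_gripper(.045,20)
ctrl.line_to([.485,-.28,.23],rate=.3)
ctrl.goto(K+[0,0,.08],r); print(F()); ctrl.line_to(K,rate=.12); print('down',F(),np.round(ctrl.current_torque(),2))
ctrl.move_gripper(.0,20); ctrl.wait(.2); print('closed',F(),np.round(ctrl.current_torque(),2),ctrl.current_opening(),ctrl.current_tcp_pos()-K,ctrl.current_time())
s=snap('wrist','wg'); cv2.imwrite('pics/wgc.png',cv2.resize(s['frame'][:,:,::-1][150:400,160:480],None,fx=2,fy=2,interpolation=2))
```

```text
[ 0.18 -0.54  0.48]
down [0.03 0.2  0.65] [-0.01 -0.01 -0.  ]
closed [-0.65 -0.18  6.39] [0.02 0.16 0.06] 0.008524457860444945 [ 0.00060018 -0.00010003  0.00079801] 20.6917
```

View pics/wgc.png

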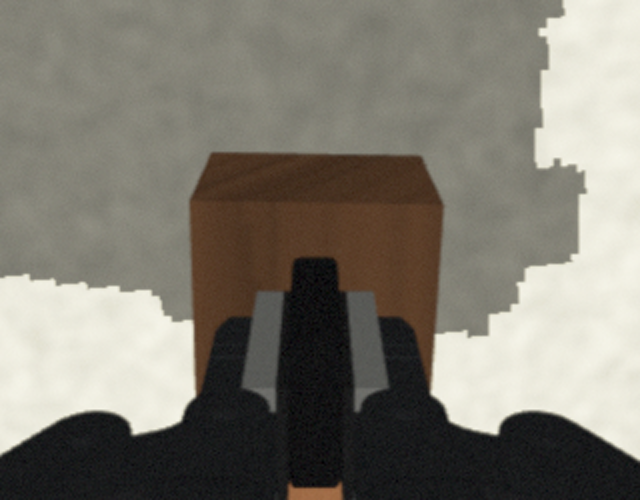

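The key sits centred between the pads (bow at crop columns 290–340, rows 258–487) and the side force is under 1 N. I'll check where the bow lies along the pads, then lift.

Run:
```python
from h import *
s=dict(np.load('pics/wg.npz')); T=ctrl.current_tcp_pos(); R=Ro.from_rotvec(ctrl.current_eef_rot()).as_matrix(); xa=R[:,0]; ya=np.cross([0,0,1],xa); print(xa,ya)
for z in (.036,.072):
    for b in (-14,14): print(z,b,np.round([proj(s,np.r_[(T+ya*b/1e3+xa*a/1e3)[:2],z]) for a in(-4.5,4.5)],1).tolist())
print('observed far row 279 cols 306.5-329; near row 393.5 cols 304.5-331')
ctrl.move_gripper(0.,80); ctrl.line_to(T+[0,0,.07],rate=.12); ctrl.wait(.2)
print(np.round(ctrl.current_wrist_force(),2),np.round(ctrl.current_torque(),3),ctrl.current_opening(),ctrl.current_time())
```

```text
[ 0.99220351 -0.12461866  0.00154225] [ 0.12461866  0.99220351 -0.        ]
0.036 -14 [[306.8, 337.4], [328.3, 337.3]]
0.036 14 [[306.2, 275.3], [328.9, 275.2]]
0.072 -14 [[304.3, 394.4], [331.3, 394.4]]
0.072 14 [[303.5, 319.2], [332.2, 319.2]]
observed far row 279 cols 306.5-329; near row 393.5 cols 304.5-331
[-0.35 -0.27 -0.26] [ 0.031 -0.023 -0.051] 0.007439327311866026 21.9
```

Run:
```python
from h import *
T=ctrl.current_tcp_pos(); ctrl.line_to([T[0],T[1],.2],rate=.25)
r=down(.195); W=np.array([.5016,-.2816,0])
ctrl.goto(W+[0,0,.15],r); ctrl.line_to(W+[0,0,.120],rate=.1); f0=ctrl.current_wrist_force(); print(np.round(f0,2),ctrl.current_time())
for z in np.arange(.118,.0999,-.002):
    ctrl.line_to(W+[0,0,z],rate=.03); f=ctrl.current_wrist_force()-f0; p=ctrl.current_tcp_pos()
    print(round(z,4),np.round(p-W,4),np.round(f,1))
    if f[2]>18 or np.hypot(*f[:2])>10: break
print(ctrl.current_time(),np.round(ctrl.current_torque(),2))
```

```text
[ 0.21 -0.47 -0.15] 23.8167
0.118 [ 3.000e-04 -1.000e-04  1.185e-01] [ 0.1  0.8 -0.1]
0.116 [-1.00e-04 -0.00e+00  1.16e-01] [-0.6  0.8 -0.6]
0.114 [-1.000e-04  1.000e-04  1.138e-01] [-1.   0.1 -0.2]
0.112 [-0.000e+00  1.000e-04  1.118e-01] [ 0.5  0.3 -0.3]
0.11 [-0.      0.      0.1099] [ 0.4  1.3 -0.3]
0.108 [0.     0.     0.1079] [-0.2  1.  -0.9]
0.106 [-0.      0.      0.1059] [-0.   0.5 -0.1]
0.104 [0.     0.     0.1038] [-0.4 -0.4 -0.4]
0.102 [ 0.000e+00 -1.000e-04  1.019e-01] [-0.3 -0.4 -1.3]
0.1 [ 0.0001 -0.0004  0.0998] [-0.2 -1.6  0.6]
26.3167 [-0.48 -0.05 -0.02]
```

Run:
```python
from h import *
print(ctrl.current_opening())
w=snap('wrist','wi'); s=snap('side','si')
a=cv2.resize(w['frame'][:,:,::-1][150:450,160:480],None,fx=1.25,fy=1.25); c=proj(s,[.5016,-.2816,.09]).astype(int); print(c)
b=cv2.resize(s['frame'][:,:,::-1][c[1]-45:c[1]+55,c[0]-50:c[0]+50],None,fx=3.75,fy=3.75,interpolation=2)
cv2.imwrite('pics/ins.png',np.hstack([a,b]))
```

```text
0.0073478758177881335
[339 173]
```

View pics/ins.png

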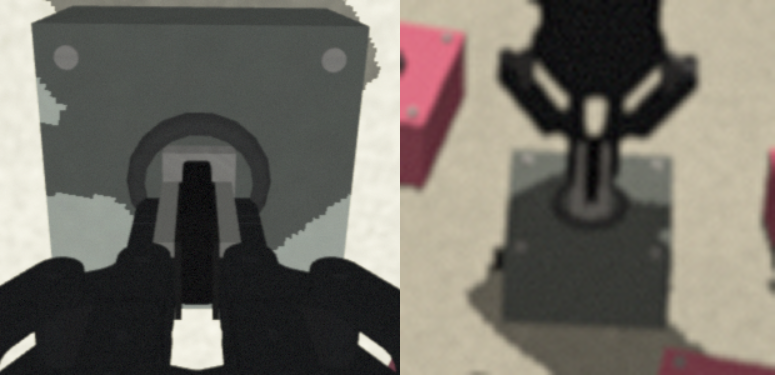

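Picture 9 shows the key held straight, blade entering the middle of the keyway. Pressing on.

Run:
```python
from h import *
W=np.array([.5016,-.2816,0]); f0=np.array([.21,-.47,-.15])
for z in np.arange(.098,.0849,-.002):
    ctrl.line_to(W+[0,0,z],rate=.03); f=ctrl.current_wrist_force()-f0; p=ctrl.current_tcp_pos()
    print(round(z,4),np.round(p-W,4),np.round(f,1),np.round(ctrl.current_torque(),2))
    if f[2]>25 or np.hypot(*f[:2])>15: break
print(ctrl.current_time())
```

```text
0.098 [ 0.0002 -0.0004  0.0976] [ 0.7 -3.  -3.4] [-0.76 -0.38 -0.06]
0.096 [0.0003 0.     0.0962] [ 1.6 -1.3  2.1] [-0.3  -0.16 -0.02]
0.094 [0.0004 0.0002 0.0939] [ 2.3 -1.2 -0. ] [-0.35 -0.6  -0.04]
0.092 [0.0003 0.     0.0918] [ 2.6 -0.8 -0.4] [-0.39 -0.73 -0.04]
0.09 [ 0.0004 -0.0001  0.0909] [1.4 1.3 6.2] [-0.   -0.29 -0.03]
0.088 [ 0.0005 -0.0001  0.0908] [-2.1  2.6 19. ] [ 0.54  0.48 -0.09]
0.086 [ 0.0005 -0.0001  0.0906] [-6.2  5.7 30.6] [ 1.02  1.27 -0.03]
28.1667
```

Stops hard at TCP z 0.0907 with force rising to 30 N, which is the shoulder on the face (0.090 expected). I'll ease the press and turn clockwise.

Run:
```python
from h import *
W=np.array([.5018,-.2816,.0888])
ctrl.line_to(W,rate=.02); ctrl.wait(.3); print(np.round(ctrl.current_wrist_force(),1))
for a in np.r_[np.arange(.2,1.61,.2),1.68]:
    ctrl.goto(W,down(.195-a)); x=Ro.from_rotvec(ctrl.current_eef_rot()).as_matrix()[:,0]
    f=ctrl.current_wrist_force(); t=ctrl.current_torque()
    print(round(a,2),'act',round(.195-np.arctan2(x[1],x[0]),3),np.round(ctrl.current_tcp_pos()-W,4),np.round(f,1),np.round(t,2),round(ctrl.current_opening(),4))
    if np.hypot(*f[:2])>30 or abs(t[2])>1.5: print('stop');break
print(ctrl.current_time(),np.round(ctrl.current_joints(),2))
w=snap('wrist','wt'); s=snap('side','st')
a=cv2.resize(w['frame'][:,:,::-1][150:450,160:480],None,fx=1.25,fy=1.25); c=proj(s,[.5016,-.2816,.09]).astype(int)
b=cv2.resize(s['frame'][:,:,::-1][c[1]-45:c[1]+55,c[0]-50:c[0]+50],None,fx=3.75,fy=3.75,interpolation=2)
cv2.imwrite('pics/turn.png',np.hstack([a,b]))
```

```text
[-0.9  2.  16.1]
0.2 act 0.2 [ 0.0005 -0.0001  0.002 ] [-0.8  2.2 15.7] [ 0.47  0.27 -0.03] 0.0076
0.4 act 0.4 [ 0.0007 -0.0002  0.002 ] [-1.   1.1 15.6] [0.35 0.1  0.04] 0.0078
0.6 act 0.6 [ 0.0008 -0.0003  0.002 ] [-0.5  1.1 14.6] [0.32 0.08 0.02] 0.0074
0.8 act 0.8 [ 0.0009 -0.0004  0.002 ] [ 0.4  0.9 14.1] [ 0.24  0.05 -0.02] 0.0078
1.0 act 1.0 [ 0.001  -0.0005  0.002 ] [ 0.8  1.  14.6] [ 0.24 -0.01  0.03] 0.008
1.2 act 1.2 [ 0.0011 -0.0005  0.002 ] [ 0.9  1.4 14.1] [0.23 0.01 0.07] 0.0078
1.4 act 1.4 [ 0.0011 -0.0006  0.002 ] [ 0.4  0.5 14.1] [ 0.07 -0.1   0.09] 0.0076
1.6 act 1.6 [ 0.0012 -0.0007  0.002 ] [ 0.2 -0.3 13.2] [ 0.03 -0.04  0.08] 0.008
1.68 act 1.68 [ 0.0012 -0.0008  0.002 ] [ 1.2  0.3 12.6] [ 0.05 -0.05  0.07] 0.0077
31.475 [-0.65  0.41 -0.22  0.94  0.    2.4 ]
```

View pics/turn.png

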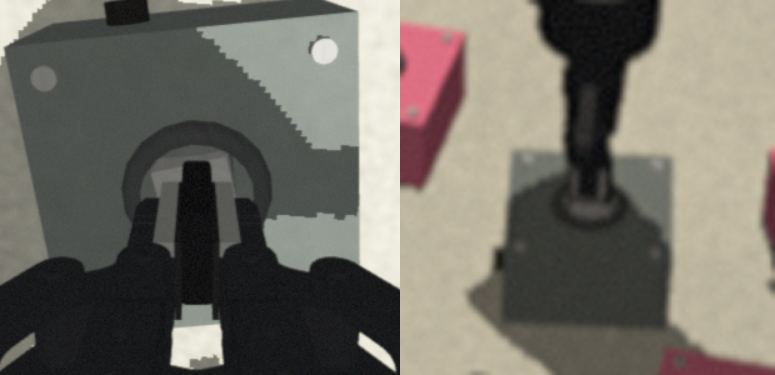

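Torque about z follows the spring (to about 0.08 N m), but the stop isn't clearly felt yet. I'll turn a little further until the torque rises, and measure the face plate's tilt in the picture.

Run:
```python
from h import *
W=np.array([.5018,-.2816,.0888])
def tz(): return np.mean([(ctrl.wait(.03),ctrl.current_torque()[2])[1] for _ in range(8)])
print(1.68,round(tz(),3))
for a in np.arange(1.73,1.94,.05):
    ctrl.goto(W,down(.195-a)); t=tz(); x=Ro.from_rotvec(ctrl.current_eef_rot()).as_matrix()[:,0]
    print(round(a,2),round(.195-np.arctan2(x[1],x[0]),3),round(t,3),np.round(ctrl.current_wrist_force(),1),round(ctrl.current_opening(),4))
    if t>.3: break
print(ctrl.current_time())
s=snap('wrist','wt2'); c=proj(s,[.502,-.282,.064]); print(c); i=s['frame'][:,:,::-1][230:370,240:400]
cv2.imwrite('pics/t2.png',cv2.convertScaleAbs(cv2.resize(i,None,fx=5,fy=4.2,interpolation=2),alpha=1.6))
```

```text
1.68 0.096
1.73 1.73 0.138 [ 0.2 -0.4 14.3] 0.0078
1.78 1.779 0.248 [ 0.3  0.  13.9] 0.0075
1.83 1.83 0.194 [-0.9 -0.  14.3] 0.0073
1.88 1.879 0.33 [-0.2 -0.5 13.8] 0.0075
33.9083
[314.30023335 309.21384005]
```

View pics/t2.png

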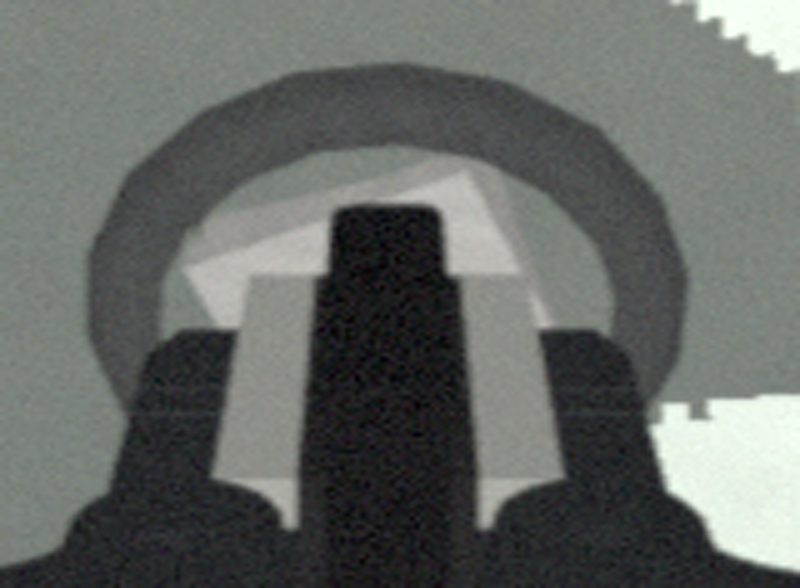

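Run:
```python
from h import *
def yaw(s,p,q,z=.064): d=at(s,*q,z)-at(s,*p,z); return np.linalg.norm(d[:2]),np.arctan2(d[1],d[0])
b=dict(np.load('pics/wb.npz')); 
# wb plate corners from panel: (533,148),(645,148),(646,250)
g=lambda x,y:(276+(x-390)/3,176+y/3)
print('rest',yaw(b,g(533,148),g(645,148)),yaw(b,g(646,250),g(645,148)))
s=dict(np.load('pics/wt2.npz')); print('now',yaw(s,(277.6,293.8),(333,271)))
# predicted top edge for plug=0 / 1.45 
print('torque now',ctrl.current_torque(),ctrl.current_time())
```

```text
rest (np.float64(0.024703028730051313), np.float64(0.19023643768721907)) (np.float64(0.02394930684662184), np.float64(1.8026693679935308))
now (np.float64(0.024336091675593467), np.float64(-1.26787278962769))
torque now [-0.11370254  0.3766432   0.35912912] 33.9583
```

The face plate's yaw went from +0.190 to −1.268, so the plug has turned 1.46 rad and is at its stop. The side picture showed the cup upright and the chips in the bowl. Handing in while gripping.

Run:
```python
from h import *
print(ctrl.current_opening(),ctrl.current_tcp_pos(),ctrl.current_wrist_force()); ctrl.job_done()
```

```text
0.007797078291093552 [ 0.50245752 -0.28257015  0.0907994 ] [-2.24215675 -0.50637269 14.37811224]
the job is handed in; nothing more can be done
```

The whole job is done and handed in at about 34 s of robot time, with the arm still gripping the turned key. No verdict is reported back, so what follows rests on my own checks.

- **Cup and chips:** I swung the cup over to about 2.25 rad and back to its stop. The pictures show all six chips in the bowl and the empty cup upright. My last picture of them was taken before I picked up the key.
- **Key in the lock:** I took the flat-bowed key and pushed it into the grey box's lock until the shoulder stopped hard. That was at a tool height of 90.8 mm against 90 mm expected, or about 25 mm deep.
- **Turn:** The lock face's measured angle shows a turn of 1.46 rad, which is the stop. The twisting torque rose to about 0.33 N m there, also consistent with the stop. I hold the key with an 80 N grip and about 14 N of downward push.

**Checks that disagreed:**
- The pins hardly showed as downward resistance (only about 2 N). They appeared as side moments of up to about 0.8 N m instead.
- The fingers had to turn 1.88 rad rather than 1.6–1.7 before the stop was clearly felt.
- The tool drifted about 1 mm sideways during the turn, within the 5 mm allowed.
- The gripper reads about 7.8 mm on the 9 mm bow.

I did not measure the spare key, jar, lap or tray again at the end. Nothing suggested they were touched.

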